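# Hang the tube rotator's wheel on the drying hook

## Task

The tubes are out and the rotator's wheel has to dry. Swing the keeper fully open so that its claw is off the axle, lift the wheel out of its bearing slots by the rim, and hang it by the rim on the J-hook of the stand, with the hook through a gap between the spokes and the inside of the rim resting in the bottom of the hook. Leave it hanging still, and do not drop the wheel or push the other things on the bench about.

Things in the scene. Friction and masses are not known exactly. Their poses are not given: they have to be found in the camera images.
- rotator: Tube rotator, fixed to the bench: grey base plate 190 x 116 mm, two aluminium bearing brackets, white drive unit behind (front 52 mm from the origin, 100 mm wide, top 156, dial 170 mm above the bench). Origin on the bench under the wheel's centre; x along the axle from the keeper side to the drive unit, z up.
- saddle (a point): The wheel's centre while its axle lies in the slots, 120 mm above the rotator's origin; axes as the rotator's. The brackets stand 26 to 34 mm either side of it along x, tops 135 mm above the bench; each has an upright slot 13 mm wide, open at the top, floor 115 mm above the bench. The wheel comes out straight up.
- keeper (a joint): Steel claw lever 6 mm thick on the front bracket, 38 mm from the wheel's middle plane on the rotator's -x side, pivoted 30 mm below the axle about rotator x. 0 = closed, claw over the axle, handle upright; opening swings the handle's top to the rotator's -y; claw clear of the axle from 0.6 rad, stop 0.95 (fully open). Starts at 0 to 0.1. Friction 0.06 N m: stays where left.
- keeper_knob (a point): Centre of the black knob (18 mm across, 28 mm high) on top of the keeper's handle (steel, 9 mm wide). When closed: rotator x -38, y -16 mm, 204 mm above the bench (knob's top 216 mm); 115 mm from the pivot. Moves with the keeper.
- wheel: White plastic wheel, 0.14 to 0.24 kg, upright in the slots. Origin at its centre, x along the axle, z up at the start. Rim: outer radius 90, inner 62, 14 mm thick with flat faces. Hub radius 15, 26 mm long, then shoulders of radius 9 to 24.5 mm from the middle; steel axle 10 mm thick reaching 44 mm to either side. Let go off balance on the hook, it swings for some 3 s.
- rim_top (a point): Top of the wheel's rim at the start, 90 mm above its centre; turns with the wheel. The rim has twelve 15 mm through-holes, solid between them here and every 30 degrees. Three spokes 14 mm wide: one straight down, two 60 degrees either side of the top, so from here down to the hub the wheel is open inside the rim.
- stand: Support stand, fixed to the bench: grey base plate 175 x 120 x 17 mm, rod 12 mm thick standing 80 mm behind (+x) the hook's seat, boss head (top 273 mm above the bench) that carries the J-hook. Origin on the bench under the hook's seat; the hook points along the stand's -x, z up.
- hook_seat (a point): Middle of the top surface of the J-hook's lowest part, 250 mm above the bench, where the rim has to rest; axes as the stand's. The hook is a bent flat bar with a black rubber coat, 26 mm wide (stand y), 5 mm thick; its level bottom is 24 mm long along x, centred here. Behind (+x) it slopes up to a level arm whose top is 14 mm above the seat.
- hook_tip (a point): Top end of the hook's upturned tip: 23 mm in front (stand -x) of hook_seat and 15.5 mm above it, so it stands close beside the hung rim's face: fingers that pinch the rim within about 28 mm of straight above the hook come down on it, 40 mm to one side they are clear.
- timer: Bystander: white timer 62 x 62 x 19 mm lying on the bench, origin under its middle.
- micro_rack: Bystander: orange microtube rack 60 x 90 x 38 mm, origin under its middle.
- tape_roll: Bystander: brown tape roll 92 mm across, 48 mm high, origin under its middle.

How it is judged:
By the outcome, as a careful person would: the job done as asked, in the order asked, and still so for the second after the job is handed in, with the robot touching nothing.
It also fails if it takes over 64 s, if anything falls off the work surface, if the arm or the gripper's body presses on something with over 40 N, if the wrist force passes 120 N, or if a joint passes its speed limit or range.

## Robot

A 6-joint arm with a two-finger parallel gripper is mounted at the origin on a cart in front of the work surface, level with it; the furniture and walls round the work are solid. World frame = base frame: x ahead of the robot, y to its left, z up, the work surface at z = 0. Lengths are in mm, angles in degrees, forces in N, time in s.
With the tool pointing down it reaches from about 300 to 850 mm from the base axis. Payload 4.2 kg.
Tool frame: the origin (TCP) lies on the centre line of the jaws, within the pads' length; the fingertips stand env.nose_length ahead of it and the grasp point (between the pads) lies 2 mm behind it (env.nose_length is the distance from the TCP to the fingertips, in mm); z points along the fingers, y is the direction in which the jaws open and shut (so a half turn about z gives the same grasp; the last joint's range is limited). The gripper opens to 91 mm and grips with 3 to 60 N. Pads are 32 mm wide; open, the fingers measure 118 mm over their backs; the gripper's body (76 mm by 178 mm) begins 60 mm behind the grasp point.
Start: joints at [67.323, 18.312, 89.639, -0, 72.044, -1.146], TCP at [211.037, 534.887, 230.976] pointing down, gripper open.
Joint ranges: [-177.97, 177.97], [-48.28, 115.42], [12.27, 149.76], [-77.06, 257.06], [2.81, 150.46], [-146.56, 146.56]. Speed limits (degrees/s): [147.25, 147.25, 180, 180, 180, 180].

## Interface

Orientations are given as [roll, pitch, yaw] about the fixed x, y, z axes, in that order (R = Rz(yaw) Ry(pitch) Rx(roll)).
In Python, from workcell import env gives the robot as it stands. The module is installed in compiled form; this text tells all that it offers.
- The arm moves only by the tool jog_arm, never from a script. Its argument "deltas" is a list that holds one entry, the list of rows, each a list of 5 numbers: the shift along the tool's x, y, z in m, then the turn about the tool's z in degrees, then the finger opening in m, from 0 to 0.0912. A call has 1 to 20 rows; each row is the pose to reach, as a shift and turn from the pose commanded when the call began, along the tool's axes at that moment; what a row does not reach only later rows make up. A row lasts 1/12 s, in which the tool goes at most 41.7 mm and 7.16 degrees, less where a joint would pass 70% of its speed; a pose out of reach is approached as far as the arm can. A call with a gripper value outside its range is refused whole. The fingers move at their own pace and stop on an object; "grip_force" is the grip in N (left out, the last holds). Time passes only in rows, so rows that repeat a pose let the fingers close. It gives the time, the measured TCP pose, the force and the opening at its end, in the units of the state.
- env.state(): the state, without advancing time (a new reading comes with each control period).
- env.grab_frame(name): name is "scene" or "top" or "wrist"; returns the picture (420x560x3 uint8, red, green, blue); there is no depth.
- env.camera_params(name): a dict with "fx", "fy", "cx", "cy" (pixels), "xyz" and "orientation" of the camera in the world. Camera axes: x right, y down, z forward; pixel columns grow to the right and rows downward; lengths in mm; the calibration is good to about 2 mm. A picture is of the moment at which its call begins: read the wrist's pose just before it. camera_params takes no time and is no camera call; for the wrist camera it gives the pose at the moment of the call.
- env.job_done(): hands the job in, once; it reports no verdict.
Trained networks look in the newest picture that a camera, given by its name, has taken for a name from the list of things; names that differ only in an ending like _2 or _b are one class to them, and where a whole thing is asked for, a point or a joint stands for the part that bears it (a point fixed in the world has none). Each returns a list of dicts, best first, with "conf" (0 to 1); they miss things now and then, are a little off and sometimes report something else, mostly with a low value. They report only what shows in the picture. A call takes as long as a camera call.
- env.look_for(camera, label): "xyz" ([x, y, z] in mm, in world coordinates, good to about 4 mm: the middle of the surface that is visible of it).
The state is a dict: "time_s": time; "qpos": joint angles; "qvel": joint speeds; "effort": joint torques, N m; "ee_pos": TCP position; "ee_rot": TCP orientation; "force": force on the tool from outside, world axes, zero at the start; "torque": the same for the moment, N m; "gripper_width": finger opening in mm.
Only numpy, scipy, OpenCV 4.12 (cv2) and the standard library are available. Lean on these libraries where they do the work, as an engineer would, in place of code of your own. Each camera call takes 0.05 s, during which the arm holds its last target.

## Working session

There is one attempt and no reset: what is moved stays moved. The work goes in short steps, Python scripts to look and compute and a tool call to move; the robot and the scene stay as the last step left them, time stands still between calls to the robot, and variables do not carry over. Pictures are saved under pics/ and viewed, and the job is handed in when it is done.

Besides the shell and the picture viewer there is one more tool, called after "Emit:" as name(argument=value, ...) on one line, values as JSON. jog_arm: Moves the arm, as the interface text tells. Its arguments: {"type":"object","properties":{"deltas":{"type":"array"},"grip_force":{"type":"number"}},"required":["deltas"]}

```bash
mkdir -p pics; python3 - <<'E'
from workcell import env
import cv2, numpy as np
for c in ["scene","top","wrist"]:
    im=env.grab_frame(c); cv2.imwrite(f"pics/a_{c}.png",im[:,:,::-1])
    p=env.camera_params(c); print(c,{k:np.round(v,1).tolist() for k,v in p.items()})
s=env.state(); print(s, env.nose_length)
E
```

```text
scene {'fx': 383.8, 'fy': 383.8, 'cx': 281.8, 'cy': 209.1, 'xyz': [50.7, -723.2, 578.1], 'orientation': [-115.8, -0.0, -39.9]}
top {'fx': 397.0, 'fy': 397.0, 'cx': 275.9, 'cy': 211.9, 'xyz': [392.8, -103.9, 1171.0], 'orientation': [-171.0, 1.5, -91.1]}
wrist {'fx': 329.4, 'fy': 329.4, 'cx': 283.7, 'cy': 209.4, 'xyz': [132.8, 564.6, 384.8], 'orientation': [162.7, 0.1, 68.4]}
{'time_s': 0.15, 'qpos': array([ 6.73204136e+01,  1.83420724e+01,  8.96898352e+01,  1.19477475e-03,
        7.20451611e+01, -1.14477576e+00]), 'qvel': array([-0.01217101, -0.08518299, -0.21003947, -0.07720079, -0.01296844,
       -0.10496467]), 'effort': array([-1.79311883e-04, -4.12775445e+01, -2.32154793e+01,  7.28051970e-02,
        4.33255616e-02, -8.67761082e-05]), 'ee_pos': array([210.90636895, 534.53470697, 230.32847688]), 'ee_rot': array([-1.79922969e+02, -2.67560373e-03,  1.58464819e+02]), 'force': array([ 0.36884531,  0.53309013, -0.58018911]), 'torque': array([ 0.02784732, -0.02706233,  0.00016487]), 'gripper_width': 91.01183246691743} 17.0
```

View pics/a_scene.png

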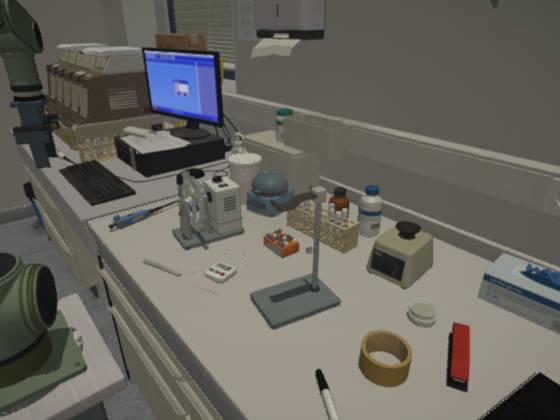

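View pics/a_top.png

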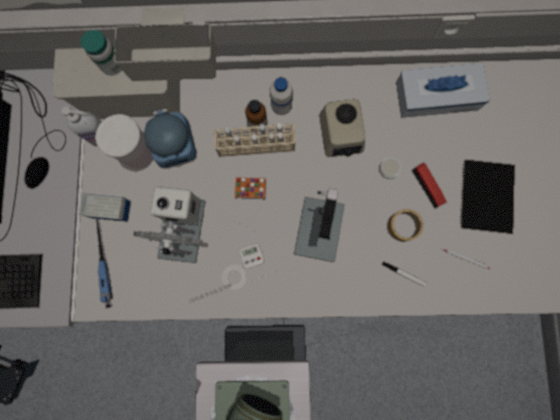

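View pics/a_wrist.png

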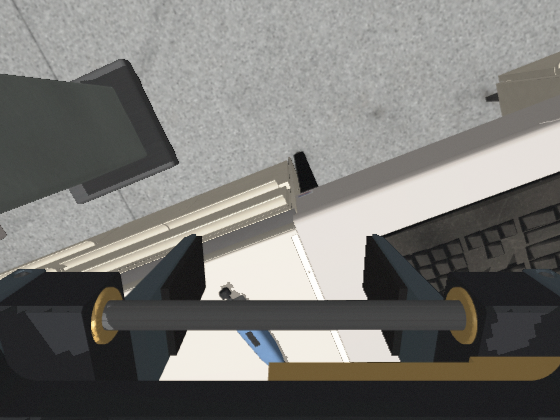

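```bash
python3 - <<'E'
from workcell import env
import numpy as np
for c,ls in [("scene",["rotator","saddle","keeper","keeper_knob","wheel","rim_top","stand","hook_seat","hook_tip"]),("top",["rotator","keeper_knob","wheel","rim_top","stand","hook_seat","hook_tip","keeper"])]:
    for l in ls:
        print(c,l,[(np.round(d['xyz'],1).tolist(),round(d['conf'],2)) for d in env.look_for(c,l)[:3]])
E
```

```text
scene rotator [([547.5, 169.0, 75.1], 0.61)]
scene saddle [([546.7, 172.1, 72.8], 0.67)]
scene keeper [([459.7, 193.2, 161.2], 0.7)]
scene keeper_knob [([459.9, 189.3, 157.7], 0.72)]
scene wheel [([489.0, 199.8, 123.4], 0.69)]
scene rim_top [([488.3, 200.7, 126.6], 0.85)]
scene stand [([523.0, -214.5, 17.6], 0.71)]
scene hook_seat [([528.0, -216.0, 19.9], 0.71), ([456.6, 193.8, 160.1], 0.69)]
scene hook_tip [([527.2, -215.1, 16.2], 0.82)]
top rotator [([553.5, 187.4, 123.7], 0.79)]
top keeper_knob [([456.0, 194.3, 205.8], 0.49), ([518.0, -194.4, 17.4], 0.45)]
top wheel [([499.3, 201.7, 138.1], 0.8)]
top rim_top [([497.8, 214.0, 139.1], 0.87)]
top stand [([516.6, -198.0, 18.0], 0.85)]
top hook_seat [([521.1, -199.2, 12.1], 0.87)]
top hook_tip [([522.2, -190.7, 18.9], 0.93)]
top keeper [([497.3, 205.8, 138.2], 0.44)]
```

The scene view shows the rotator with the wheel at about (195,205) and the stand with its hook at (290,200). In the top view the rotator is at (170,220) and the stand at (322,225). The knob is at about x=457, y=193. I'll zoom in on both.

```bash
python3 - <<'E'
import cv2
t=cv2.imread("pics/a_top.png"); s=cv2.imread("pics/a_scene.png")
def crop(im,x0,y0,x1,y1,k,n):
    c=cv2.resize(im[y0:y1,x0:x1],None,fx=k,fy=k,interpolation=cv2.INTER_CUBIC)
    c=cv2.convertScaleAbs(c,alpha=1.3,beta=10)
    for x in range((x0+9)//10*10,x1,10):
        cv2.line(c,(int((x-x0)*k),0),(int((x-x0)*k),6),(0,0,255),1)
        if x%20==0: cv2.putText(c,str(x),(int((x-x0)*k),16),0,.35,(0,0,255))
    for y in range((y0+9)//10*10,y1,10):
        cv2.line(c,(0,int((y-y0)*k)),(6,int((y-y0)*k)),(0,0,255),1)
        if y%20==0: cv2.putText(c,str(y),(8,int((y-y0)*k)),0,.35,(0,0,255))
    cv2.imwrite(n,c)
crop(t,125,180,215,270,6.6,"pics/b_top_rot.png")
crop(t,285,175,365,265,6.6,"pics/b_top_st.png")
crop(s,165,160,255,250,6.6,"pics/b_sc_rot.png")
crop(s,245,170,345,330,3.7,"pics/b_sc_st.png")
E
```

```text
(no output)
```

View pics/b_top_rot.png

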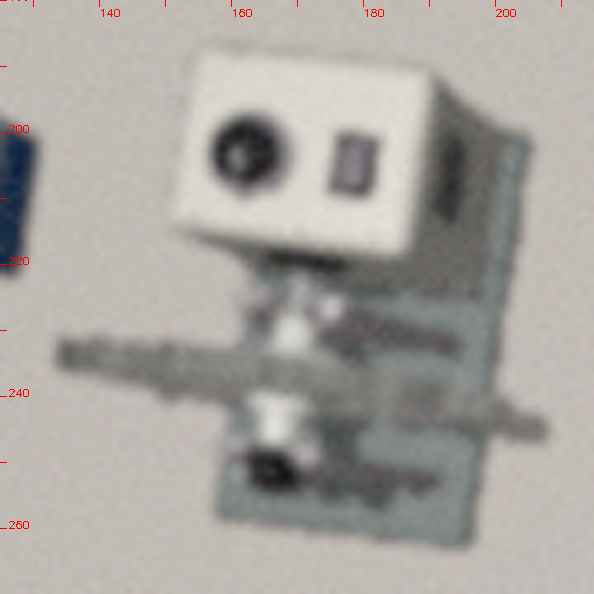

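View pics/b_top_st.png

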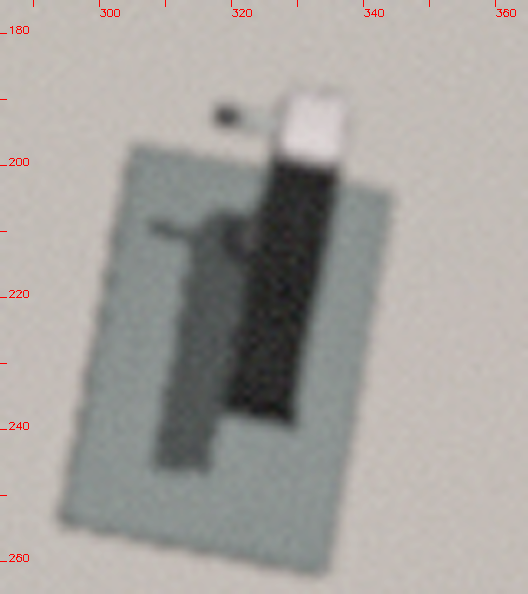

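View pics/b_sc_rot.png

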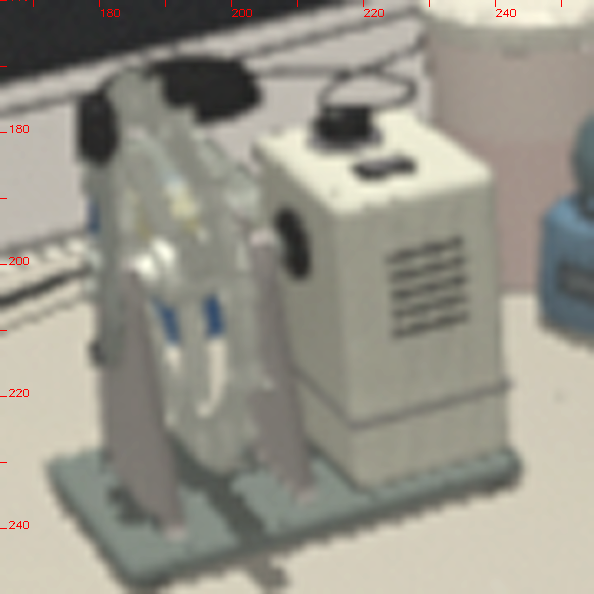

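View pics/b_sc_st.png

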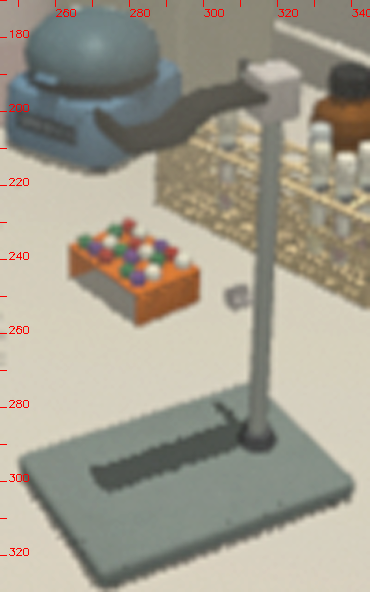

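```bash
cat > h.py <<'E'
from workcell import env
import numpy as np, cv2
from scipy.spatial.transform import Rotation as R
from scipy.optimize import least_squares
def proj(c,P,p=None):
    p=p or env.camera_params(c)
    M=R.from_euler('xyz',p['orientation'],degrees=True)
    q=M.inv().apply(np.atleast_2d(P)-np.array(p['xyz']))
    return np.c_[p['fx']*q[:,0]/q[:,2]+p['cx'],p['fy']*q[:,1]/q[:,2]+p['cy']]
def ontopl(c,uv,z,p=None):
    p=p or env.camera_params(c)
    M=R.from_euler('xyz',p['orientation'],degrees=True)
    d=M.apply([(uv[0]-p['cx'])/p['fx'],(uv[1]-p['cy'])/p['fy'],1]); o=np.array(p['xyz'])
    return o+d*(z-o[2])/d[2]
def w(x,y,yaw,L):
    L=np.atleast_2d(L).astype(float); c,s=np.cos(np.radians(yaw)),np.sin(np.radians(yaw))
    return np.c_[x+c*L[:,0]-s*L[:,1],y+s*L[:,0]+c*L[:,1],L[:,2]]
E
python3 - <<'E'
from h import *
print('knob',ontopl('top',(165,251.3),214))
print('tip L,R',ontopl('top',(318.5,237.5),265.5),ontopl('top',(329.3,240),265.5))
B=[ontopl('top',u,17) for u in [(303.5,197.5),(344,205),(333.5,262),(293,254.5)]]; print(np.round(B,1))
D=[ontopl('top',u,156) for u in [(151,215),(187,219),(190,191.5),(154,188)]]; print(np.round(D,1))
# joint fit rotator
tp=[((52,50,156),(150.5,215)),((52,-50,156),(187,219)),((-38,-16,216),(165,251.3))]
sc=[((52,50,156),(203,182)),((52,-50,156),(214.5,191.5))]
def f(v):
    r=[]
    for c,L in (('top',tp),('scene',sc)):
        r.append((proj(c,w(*v,[a for a,_ in L]))-[b for _,b in L]).ravel())
    return np.concatenate(r)
s=least_squares(f,[490,195,0]); print('rot',s.x,np.round(s.fun,1))
tp2=[((-23,13,265.5),(318.5,237.5)),((-23,-13,265.5),(329.3,240))]
sc2=[((80,0,17),(313.5,288.5)),((-23,0,265.5),(270,201))]
# yaw from base
def g(v):
    a=(proj('top',w(*v[:3],[a for a,_ in tp2]))-[b for _,b in tp2]).ravel()
    b=(proj('scene',w(*v[:3],[a for a,_ in sc2]))-[b for _,b in sc2]).ravel()
    x0=v[3]; C=[(x0+87.5,60,17),(x0+87.5,-60,17),(x0-87.5,-60,17),(x0-87.5,60,17)]
    e=(proj('top',w(*v[:3],C))-[(303.5,197.5),(344,205),(333.5,262),(293,254.5)]).ravel()
    return np.r_[a,b,e]
s=least_squares(g,[520,-200,0,20]); print('st',s.x,np.round(s.fun,1))
E
```

```text
knob [454.53702957 188.74753347 214.        ]
tip L,R [ 475.01907994 -178.8643639   265.5       ] [ 468.76976729 -203.17100935  265.5       ]
[[ 617.  -159.6   17. ]
 [ 591.6 -277.7   17. ]
 [ 426.1 -239.9   17. ]
 [ 450.  -124.1   17. ]]
[[553.5 245.5 156. ]
 [540.7 150.9 156. ]
 [613.5 144.1 156. ]
 [625.3 239.7 156. ]]
rot [494.68249151 203.17328135  -6.4934426 ] [-0.1  0.6  1.3 -0.  -1.4 -0.3 -1.1 -0.7  1.5  0.9]
st [ 494.36775056 -194.29671111  -12.2516012    27.56513496] [-0.9  0.2 -0.5 -0.1 -1.1  1.4  1.8  1.1  0.1 -0.9 -0.2 -0.8  0.2  1.
 -0.4  0.5]
```

Emit:
jog_arm(deltas=[[[0, 0, -0.04, 0, 0.0], [0, 0, -0.08, 0, 0.0], [-0.332, -0.187, -0.08, -15, 0.0], [-0.332, -0.187, -0.08, -15, 0.0], [-0.332, -0.187, -0.08, -15, 0.0], [-0.332, -0.187, -0.08, -15, 0.0], [-0.332, -0.187, -0.08, -15, 0.0], [-0.332, -0.187, -0.08, -15, 0.0], [-0.332, -0.187, -0.08, -15, 0.0], [-0.332, -0.187, -0.08, -15, 0.0], [-0.332, -0.187, -0.08, -15, 0.0], [-0.332, -0.187, -0.08, -15, 0.0], [-0.332, -0.187, -0.08, -15, 0.0], [-0.332, -0.187, -0.08, -15, 0.0], [-0.332, -0.187, -0.08, -15, 0.0], [-0.332, -0.187, -0.08, -15, 0.0], [-0.332, -0.187, -0.08, -15, 0.0]]], grip_force=20)

```text
time_s: 2.42
ee_pos: [450.4, 240.2, 311.0]
ee_rot: [180.0, -0.0, 173.6]
force: [0.1, 0.0, -0.5]
gripper_width: 0.3
```

```bash
python3 - <<'E'
from h import *
s=env.state(); p=env.camera_params('wrist'); im=env.grab_frame('wrist'); cv2.imwrite('pics/c_wrist.png',im[:,:,::-1])
print(s['time_s'],s['ee_pos'],s['ee_rot'],s['gripper_width'],p)
for l in ['keeper_knob','rim_top']: print(l,[(np.round(d['xyz'],1).tolist(),round(d['conf'],2)) for d in env.look_for('wrist',l)[:3]])
E
```

```text
2.4167 [450.4177845  240.24731404 311.01695829] [ 1.79981426e+02 -6.04060136e-03  1.73599089e+02] 0.3119698263188707 {'fx': 329.44376261673125, 'fy': 329.44376261673125, 'cx': 283.6708658149479, 'cy': 209.38107174386036, 'xyz': array([366.90092493, 248.54231157, 465.47823957]), 'orientation': array([ 1.62748954e+02, -5.91498599e-03,  8.35503265e+01])}
keeper_knob [([458.0, 201.3, 165.1], 0.76), ([668.4, -1.1, 33.3], 0.53)]
rim_top []
```

View pics/c_wrist.png

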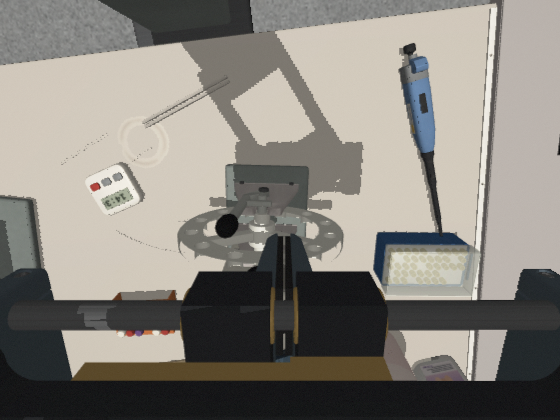

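The knob shows at (227,225), the wheel's ellipse runs from (177,237) to (343,235), and the closed fingers are at (284,240). I'll overlay the model on this view and refine the pose.

```bash
python3 - <<'E'
from h import *
p=env.camera_params('wrist'); im=cv2.imread('pics/c_wrist.png')
a=np.linspace(0,2*np.pi,73)
def draw(pose,k,x0,y0,x1,y1,n):
    c=cv2.resize(im[y0:y1,x0:x1],None,fx=k,fy=k,interpolation=cv2.INTER_CUBIC)
    def poly(L,col,closed=True):
        q=(proj('wrist',w(*pose,L),p)-[x0,y0])*k
        cv2.polylines(c,[np.int32(q)],closed,col,1)
    for r in (90,62):
        for x,col in ((-7,(0,0,255)),(7,(255,0,0))):
            poly(np.c_[0*a+x,r*np.sin(a),120+r*np.cos(a)],col)
    poly([(-44,0,120),(44,0,120)],(0,255,0),False)
    q=[(-38+9*np.cos(t),-16+9*np.sin(t),216) for t in a]; poly(q,(0,255,255))
    poly([(52,-50,156),(52,50,156)],(255,0,255),False)
    cv2.imwrite(n,c)
draw((494.7,203.2,-6.5),4,165,155,355,295,'pics/c_ov.png')
E
```

```text
(no output)
```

View pics/c_ov.png

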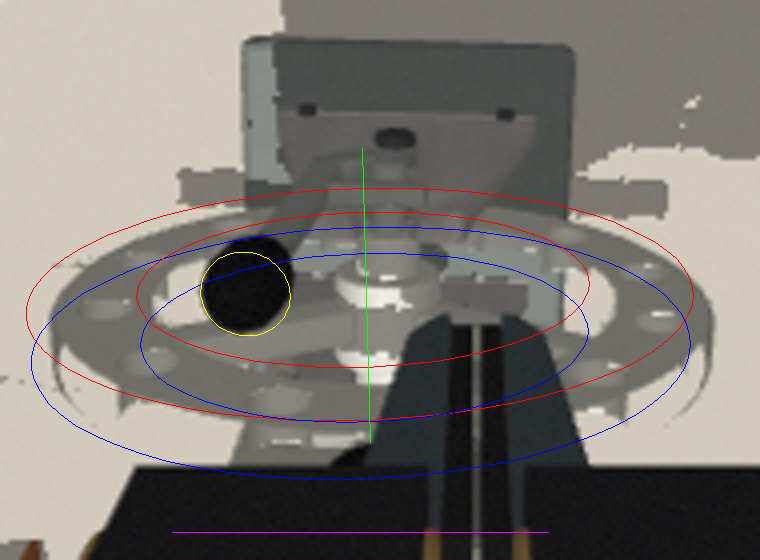

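```bash
python3 - <<'E'
from h import *
p=env.camera_params('wrist'); pt=env.camera_params('top'); ps=env.camera_params('scene')
a=np.linspace(0,2*np.pi,721)
def ext(v,r):
    q=proj('wrist',w(*v,np.c_[0*a-7,r*np.sin(a),120+r*np.cos(a)]),p)
    return np.r_[q[q[:,0].argmin()],q[q[:,0].argmax()]]
def f(v,full=False):
    o=(ext(v,90)-[165+50/4,155+322/4,165+713/4,155+320/4])
    i=(ext(v,62)-[165+152/4,155+303/4,165+615/4,155+300/4])
    t=(proj('top',w(*v,[(52,50,156),(52,-50,156)]),pt)-[(150.5,215),(187,219)]).ravel()
    T=proj('top',w(*v,np.c_[0*a,90*np.sin(a),120+90*np.cos(a)]),pt)
    tw=np.r_[T[T[:,0].argmin()]-[133,233.5],T[T[:,0].argmax()]-[207.3,244.5]]
    return np.r_[o,i*[.5],t*2,tw*2]
s=least_squares(f,[495,205,-7],diff_step=1e-3,loss='soft_l1'); print(s.x,np.round(f(s.x),1))
# only wrist
s2=least_squares(lambda v:f(v)[:8],[495,205,-7],diff_step=1e-3); print(s2.x,np.round(f(s2.x),1))
# knob in wrist, centre of top z~215
print(ontopl('wrist',(165+250/4,155+285/4),210,p))
E
```

```text
[496.88670725 207.97194021  -8.30153743] [-1.  -3.5 -0.3 -1.8  0.5 -1.1 -0.9 -0.4 -2.3 -1.5 -0.1 -0.3  1.2 -2.
 -9.2 -4.6]
[499.71281285 208.25870644  -7.67999946] [-0.2 -0.2  0.1 -0.3  0.9  0.4 -0.7  0.5 -3.  -3.3 -0.6 -2.9  0.9 -3.4
 -9.3 -7.4]
[455.31358465 191.51121817 210.        ]
```

Emit:
jog_arm(deltas=[[[-0.005, -0.013, 0.0, 1.6, 0], [-0.005, -0.013, 0.03, 1.6, 0], [-0.005, -0.013, 0.06, 1.6, 0], [-0.005, -0.013, 0.09, 1.6, 0], [-0.005, -0.013, 0.094, 1.6, 0], [-0.005, -0.013, 0.094, 1.6, 0], [-0.005, -0.013, 0.094, 1.6, 0]]])

```text
time_s: 3.15
ee_pos: [455.4, 226.2, 218.2]
ee_rot: [179.9, 0.1, 171.9]
force: [-0.2, 0.1, 1.0]
gripper_width: 0.7
```

```bash
python3 - <<'E'
from h import *
p=env.camera_params('wrist'); im=env.grab_frame('wrist'); cv2.imwrite('pics/d_wrist.png',im[:,:,::-1])
s=env.state();print(s['ee_pos'],s['ee_rot'],s['force'])
E
```

```text
[455.82186423 226.31562604 218.84857519] [1.79886476e+02 1.68565595e-01 1.71888334e+02] [ 0.38329846 -0.25190286 -0.02023544]
```

View pics/d_wrist.png

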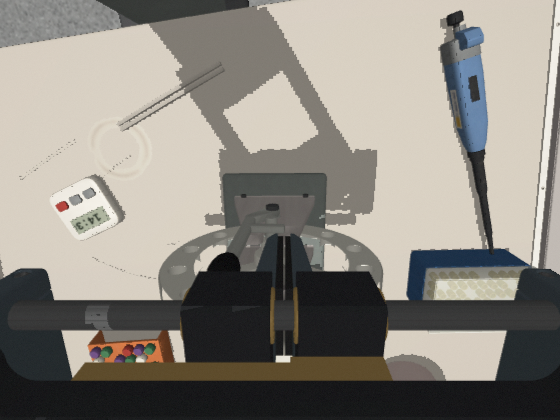

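The knob is at (226,265), with the fingers just to its right at (270,250), so I push now.

Emit:
jog_arm(deltas=[[[0, -0.005, 0, 0, 0], [0, -0.012, 0, 0, 0], [0, -0.02, 0.001, 0, 0], [0, -0.028, 0.002, 0, 0], [0, -0.037, 0.005, 0, 0], [0, -0.047, 0.0085, 0, 0], [0, -0.055, 0.013, 0, 0], [0, -0.064, 0.018, 0, 0], [0, -0.071, 0.024, 0, 0], [0, -0.0785, 0.031, 0, 0], [0, -0.085, 0.038, 0, 0], [0, -0.085, 0.038, 0, 0], [0, -0.085, 0.038, 0, 0]]])

```text
time_s: 4.28
ee_pos: [442.4, 141.1, 178.3]
ee_rot: [-180.0, -0.1, 171.8]
force: [-0.1, 0.3, 0.4]
gripper_width: 0.6
```

```bash
python3 - <<'E'
from h import *
im=env.grab_frame('wrist'); cv2.imwrite('pics/e_wrist.png',im[:,:,::-1])
s=env.state();print(s['ee_pos'],s['ee_rot'],s['force'])
E
```

```text
[442.77019942 141.46942799 178.76433396] [ 1.79991228e+02 -1.85825882e-02  1.71848402e+02] [ 0.11873945  0.59779679 -0.75698347]
```

View pics/e_wrist.png

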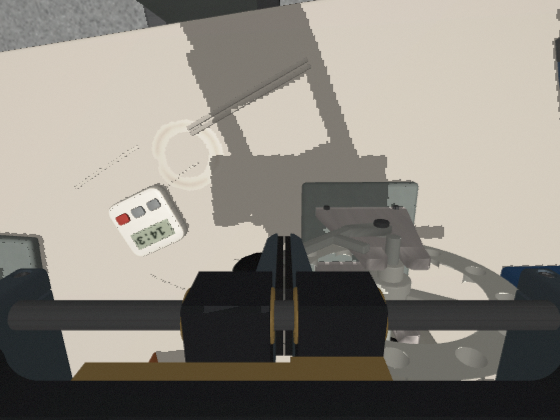

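The knob has swung with the fingers, at (250,265) now. I'll push on to the stop.

Emit:
jog_arm(deltas=[[[0, -0.003, 0.004, 0, 0], [0, -0.006, 0.008, 0, 0], [0, -0.008, 0.012, 0, 0], [0, -0.01, 0.015, 0, 0], [0, -0.012, 0.018, 0, 0], [0, -0.012, 0.018, 0, 0]]])

```text
time_s: 4.83
ee_pos: [441.7, 131.3, 162.3]
ee_rot: [179.7, 0.1, 171.8]
force: [-2.2, 6.1, 9.1]
gripper_width: 0.4
```

Emit:
jog_arm(deltas=[[[0, -0.002, 0.003, 0, 0], [0, -0.002, 0.003, 0, 0]]])

```text
time_s: 5.0
ee_pos: [442.3, 131.2, 161.4]
ee_rot: [179.4, 0.2, 171.7]
force: [-5.7, 10.5, 18.8]
gripper_width: 0.5
```

```bash
python3 - <<'E'
from h import *
im=env.grab_frame('wrist'); cv2.imwrite('pics/f_wrist.png',im[:,:,::-1])
im=env.grab_frame('scene'); cv2.imwrite('pics/f_scene.png',cv2.resize(im[140:260,130:290,::-1],None,fx=5,fy=5,interpolation=cv2.INTER_CUBIC))
s=env.state();print(s['ee_pos'],s['ee_rot'],s['force'])
E
```

```text
[442.24688294 131.2045396  161.38668207] [179.45945407   0.22446057 171.7315239 ] [-4.26773331 10.47258645 20.19171914]
```

View pics/f_scene.png

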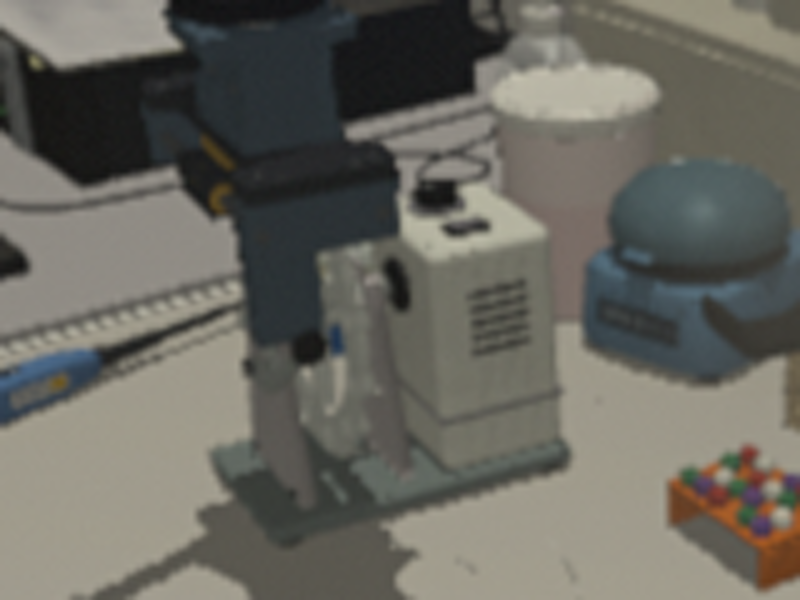

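The force is 23 N with no further motion, so the keeper is against its stop. In the scene view the knob is low, at crop (308,348). I'll retreat, then move over the wheel with the jaws turned along the axle.

Emit:
jog_arm(deltas=[[[0, 0.006, -0.008, 0, 0], [0, 0.02, -0.03, 0, 0], [0, 0.03, -0.07, 0, 0.05], [0, 0.04, -0.11, 0, 0.05], [-0.02, 0.06, -0.142, 10, 0.05], [-0.046, 0.128, -0.142, 89.7, 0.05], [-0.046, 0.128, -0.142, 89.7, 0.05], [-0.046, 0.128, -0.142, 89.7, 0.05], [-0.046, 0.128, -0.142, 89.7, 0.05], [-0.046, 0.128, -0.142, 89.7, 0.05], [-0.046, 0.128, -0.142, 89.7, 0.05], [-0.046, 0.128, -0.142, 89.7, 0.05], [-0.046, 0.128, -0.142, 89.7, 0.05], [-0.046, 0.128, -0.142, 89.7, 0.05], [-0.046, 0.128, -0.142, 89.7, 0.05], [-0.046, 0.128, -0.142, 89.7, 0.05], [-0.046, 0.128, -0.142, 89.7, 0.05], [-0.046, 0.128, -0.142, 89.7, 0.05], [-0.046, 0.128, -0.142, 89.7, 0.05], [-0.046, 0.128, -0.142, 89.7, 0.05]]])

```text
time_s: 6.77
ee_pos: [504.3, 247.7, 299.7]
ee_rot: [-180.0, 0.0, 82.3]
force: [-0.1, -0.4, 0.5]
gripper_width: 49.9
```

```bash
python3 - <<'E'
from h import *
s=env.state()
im=env.grab_frame('wrist'); cv2.imwrite('pics/g_wrist.png',im[:,:,::-1])
im=env.grab_frame('scene'); cv2.imwrite('pics/g_scene.png',cv2.resize(im[140:260,130:290,::-1],None,fx=5,fy=5,interpolation=cv2.INTER_CUBIC))
print(s['ee_pos'],s['ee_rot'],s['force'])
E
```

```text
[504.3038169  247.70206643 299.71518385] [-1.79980840e+02  1.88010417e-02  8.22562417e+01] [-0.09517499 -0.44537404  0.50572543]
```

View pics/g_wrist.png

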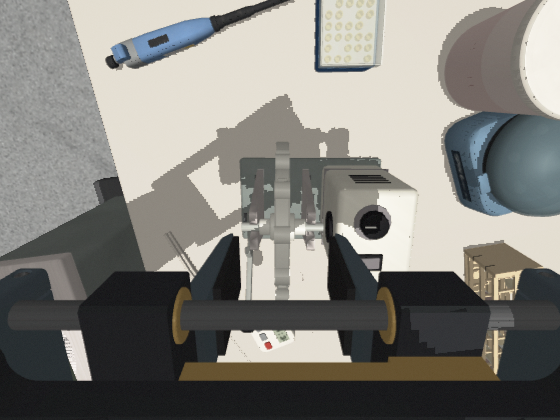

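View pics/g_scene.png

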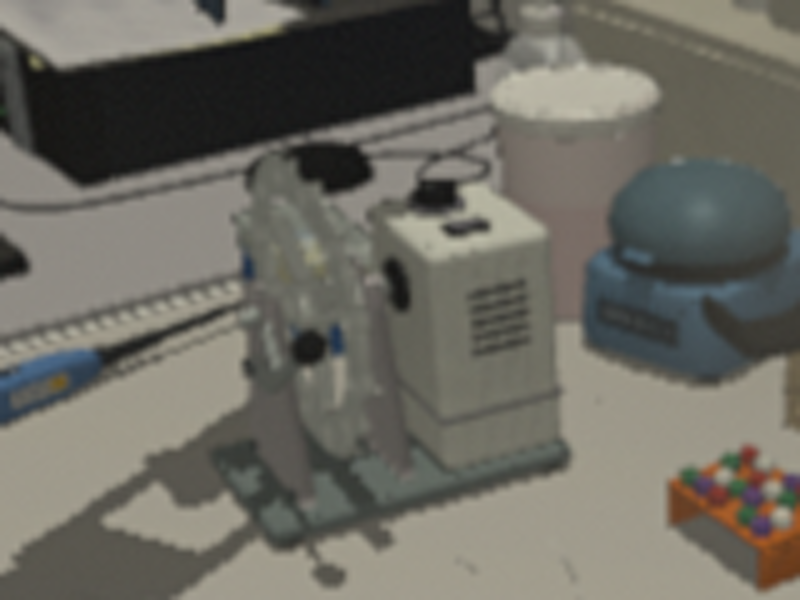

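The keeper stays open. The wheel shows edge-on and upright at columns 276–290, midway between the fingers. I'll check it against the model.

```bash
python3 - <<'E'
from h import *
p=env.camera_params('wrist'); im=cv2.imread('pics/g_wrist.png')
a=np.linspace(0,2*np.pi,73)
x0,y0,x1,y1,k=215,130,345,320,3.1
c=cv2.resize(im[y0:y1,x0:x1],None,fx=k,fy=k,interpolation=cv2.INTER_CUBIC)
d=c.copy()
for pose in [(499,208.2,-8)]:
    def poly(L,col,closed=True):
        q=(proj('wrist',w(*pose,L),p)-[x0,y0])*k
        cv2.polylines(c,[np.int32(q)],closed,col,1)
    for x,col in ((-7,(0,0,255)),(7,(255,0,0))):
        poly(np.c_[0*a+x,90*np.sin(a),120+90*np.cos(a)],col)
    poly([(-44,0,120),(44,0,120)],(0,255,0),False)
    poly([(52,-50,156),(52,50,156)],(255,0,255),False)
cv2.imwrite('pics/g_ov.png',np.hstack([c,d]))
E
```

```text
(no output)
```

View pics/g_ov.png

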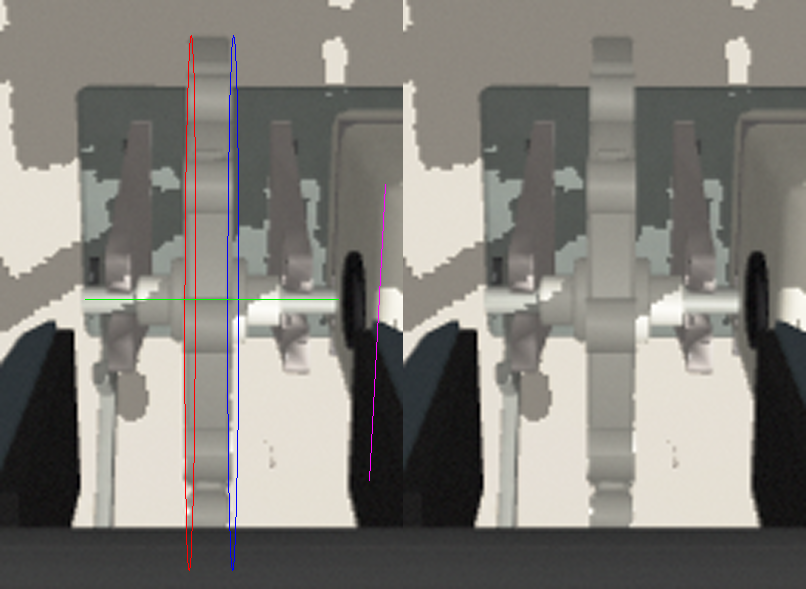

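Emit:
jog_arm(deltas=[[[0, 0, 0.035, 0, 0.05], [0, 0, 0.07, 0, 0.05], [0, 0, 0.1, 0, 0.05], [0, 0, 0.115, 0, 0.05], [0, 0, 0.115, 0, 0.05], [0, 0, 0.115, 0, 0.05], [0, 0, 0.115, 0, 0.0], [0, 0, 0.115, 0, 0.0], [0, 0, 0.115, 0, 0.0], [0, 0, 0.115, 0, 0.0], [0, 0, 0.115, 0, 0.0], [0, 0, 0.115, 0, 0.0], [0, 0, 0.115, 0, 0.0]]], grip_force=45)

```text
time_s: 7.95
ee_pos: [504.2, 247.9, 185.3]
ee_rot: [-180.0, -0.0, 82.2]
force: [-1.2, -0.4, 2.1]
gripper_width: 13.5
```

Emit:
jog_arm(deltas=[[[0, 0, -0.005, 0, 0], [0, 0, -0.012, 0, 0], [0, 0, -0.02, 0, 0], [0, 0, -0.03, 0, 0], [0, 0, -0.04, 0, 0], [0, 0, -0.04, 0, 0]]], grip_force=50)

```text
time_s: 8.45
ee_pos: [505.7, 248.4, 227.9]
ee_rot: [179.7, -0.2, 82.2]
force: [1.1, 0.2, -1.7]
gripper_width: 13.7
```

```bash
python3 - <<'E'
from h import *
im=env.grab_frame('scene'); cv2.imwrite('pics/h_scene.png',cv2.resize(im[120:240,130:290,::-1],None,fx=5,fy=5,interpolation=cv2.INTER_CUBIC))
s=env.state();print(s['ee_pos'],s['ee_rot'],s['force'],s['torque'],s['gripper_width'])
E
```

```text
[505.21342883 248.1990036  226.74017504] [ 1.79823657e+02 -1.19619965e-01  8.21677067e+01] [-0.01646216 -0.48793043 -2.98867334] [-0.06524454  0.09926619 -0.083336  ] 13.840009130834064
```

View pics/h_scene.png

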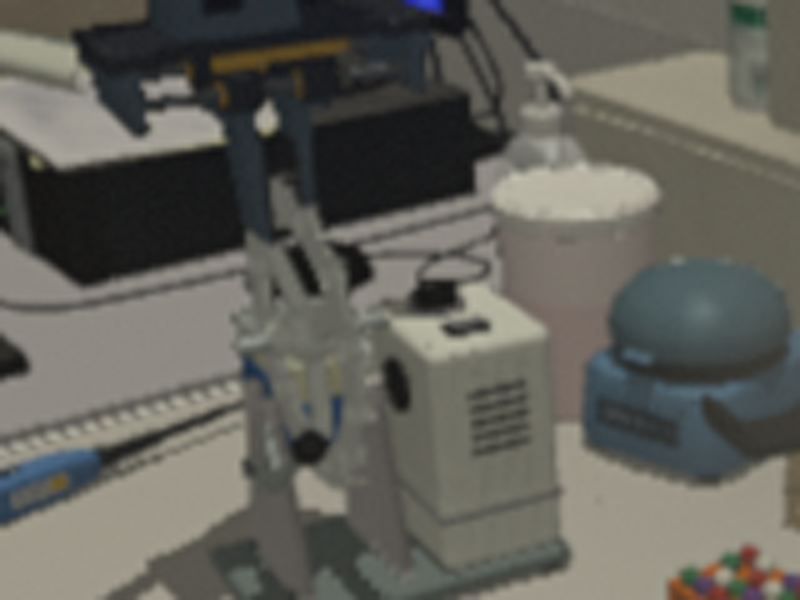

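Emit:
jog_arm(deltas=[[[0, 0, -0.015, 0, 0], [0, 0, -0.035, 0, 0], [0, 0, -0.06, 0, 0], [0, 0, -0.085, 0, 0], [0, 0, -0.1, 0, 0], [0, 0, -0.1, 0, 0], [0, 0, -0.1, 0, 0], [0, 0, -0.1, 0, 0]]])

```text
time_s: 9.17
ee_pos: [503.7, 247.5, 323.3]
ee_rot: [-179.9, 0.1, 82.2]
force: [-1.0, -0.7, -2.1]
gripper_width: 13.8
```

```bash
python3 - <<'E'
from h import *
s=env.state();print(s['ee_pos'],s['ee_rot'],s['force'],s['torque'],s['gripper_width'])
im=env.grab_frame('scene'); cv2.imwrite('pics/i_scene.png',cv2.resize(im[80:230,130:290,::-1],None,fx=4,fy=4,interpolation=cv2.INTER_CUBIC))
im=env.grab_frame('wrist'); cv2.imwrite('pics/i_wrist.png',im[:,:,::-1])
E
```

```text
[503.68809272 247.48403822 323.27225184] [-1.79854045e+02  8.82252434e-02  8.21661715e+01] [-0.97133606 -0.69111414 -2.11625754] [-0.00339789 -0.00520678  0.02588541] 13.806544844346508
```

View pics/i_scene.png

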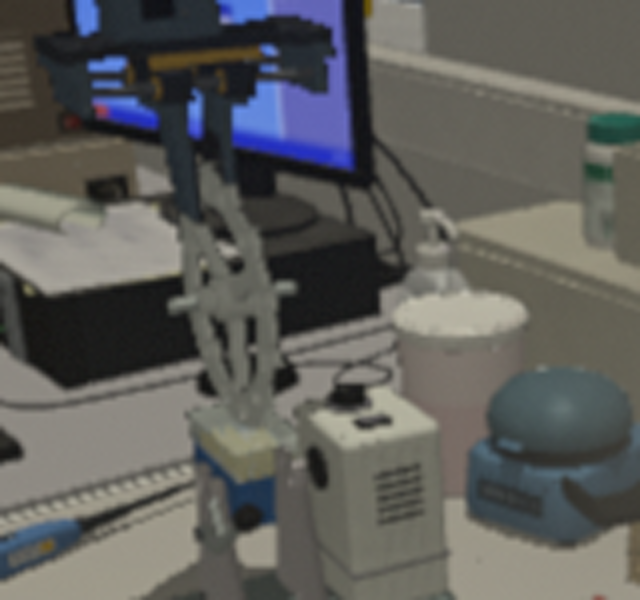

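View pics/i_wrist.png

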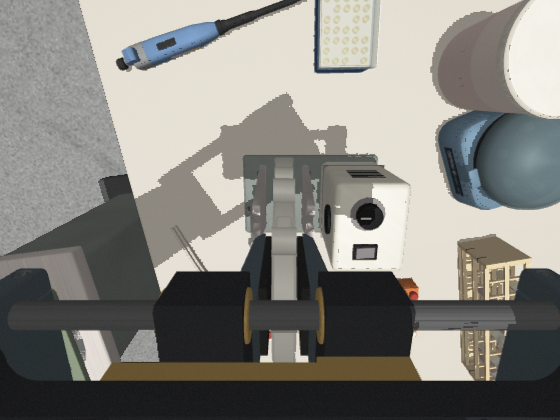

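The wheel is clear of the slots, with its axle ends at about full-picture (174.5,156) and (202.5,152). I'll check whether it swung in the grip.

```bash
python3 - <<'E'
from h import *
e=env.state()['ee_pos']; yaw=-7.9
for phi in (-35,-30,-20,-10,0,10):
    f=np.radians(phi); # centre rel grip in (ly,z): (-40,-65) rotated
    y=-40*np.cos(f)+65*np.sin(f)
    z=-40*np.sin(f)-65*np.cos(f)
    P=w(e[0],e[1],yaw,[(-44,y,e[2]+z),(44,y,e[2]+z),(0,y,e[2]+z)])
    print(phi,round(y,1),round(z,1),np.round(proj('scene',P),1).tolist())
E
```

```text
-35 -70.0 -30.3 [[174.0, 147.8], [206.4, 142.7], [190.6, 145.2]]
-30 -67.1 -36.3 [[174.0, 149.8], [206.2, 144.7], [190.4, 147.2]]
-20 -59.8 -47.4 [[173.6, 153.2], [205.5, 148.0], [189.9, 150.6]]
-10 -50.7 -57.1 [[172.9, 155.9], [204.6, 150.6], [189.1, 153.2]]
0 -40.0 -65.0 [[172.0, 157.7], [203.4, 152.4], [188.0, 155.0]]
10 -28.1 -71.0 [[170.9, 158.6], [202.0, 153.4], [186.8, 156.0]]
```

The axle fits an almost unrotated wheel (within about 3°). Next I carry it to just in front of the stand, offset so that the wrist camera can see the hook.

Emit:
jog_arm(deltas=[[[-0.008, -0.001, 0, 0.2, 0], [-0.024, -0.002, 0, 0.4, 0], [-0.048, -0.005, 0, 0.8, 0], [-0.08, -0.009, 0, 1.2, 0], [-0.115, -0.013, 0, 1.6, 0], [-0.15, -0.017, 0, 2, 0], [-0.185, -0.021, 0, 2.4, 0], [-0.22, -0.025, 0, 2.8, 0], [-0.255, -0.028, 0, 3.2, 0], [-0.29, -0.031, 0, 3.6, 0], [-0.325, -0.034, 0, 4, 0], [-0.36, -0.037, 0, 4.4, 0], [-0.395, -0.039, 0, 4.4, 0], [-0.425, -0.041, 0, 4.4, 0], [-0.45, -0.042, 0, 4.4, 0], [-0.47, -0.042, 0, 4.4, 0], [-0.483, -0.042, 0, 4.4, 0], [-0.489, -0.042, 0, 4.4, 0], [-0.491, -0.042, 0, 4.4, 0], [-0.491, -0.042, 0, 4.4, 0]]])

```text
time_s: 10.93
ee_pos: [395.1, -232.9, 324.7]
ee_rot: [-180.0, -0.0, 77.7]
force: [-1.0, 0.1, -1.1]
gripper_width: 13.8
```

Emit:
jog_arm(deltas=[[[0, 0, 0, 0, 0], [0, 0, 0, 0, 0], [0, 0, 0, 0, 0], [0, 0, 0, 0, 0]]])

```text
time_s: 11.27
ee_pos: [396.0, -232.3, 325.0]
ee_rot: [180.0, -0.0, 77.8]
force: [-0.1, -0.0, -3.7]
gripper_width: 13.7
```

```bash
python3 - <<'E'
from h import *
s=env.state();p=env.camera_params('wrist');im=env.grab_frame('wrist'); cv2.imwrite('pics/j_wrist.png',im[:,:,::-1])
print(s['ee_pos'],s['ee_rot'],s['force'],s['torque'],s['gripper_width'])
for l in ['hook_tip','hook_seat']: print(l,[(np.round(d['xyz'],1).tolist(),round(d['conf'],2)) for d in env.look_for('wrist',l)[:3]])
im=env.grab_frame('scene'); cv2.imwrite('pics/j_scene.png',cv2.resize(im[60:360,150:450,::-1],None,fx=2,fy=2,interpolation=cv2.INTER_CUBIC))
import pickle; pickle.dump(p,open('j.pkl','wb'))
E
```

```text
[ 395.97808779 -232.30196108  324.98937025] [ 1.79993827e+02 -7.02365836e-03  7.78320675e+01] [-0.10983487 -0.01668464 -3.70791814] [-0.00138989  0.07258465 -0.00807725] 13.682164582345921
hook_tip [([522.2, -199.3, 15.8], 0.95)]
hook_seat [([520.2, -199.2, 15.2], 0.81), ([396.0, -225.8, 305.1], 0.72)]
```

View pics/j_wrist.png

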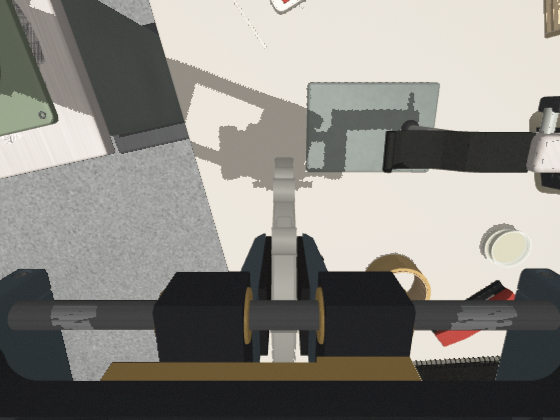

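View pics/j_scene.png

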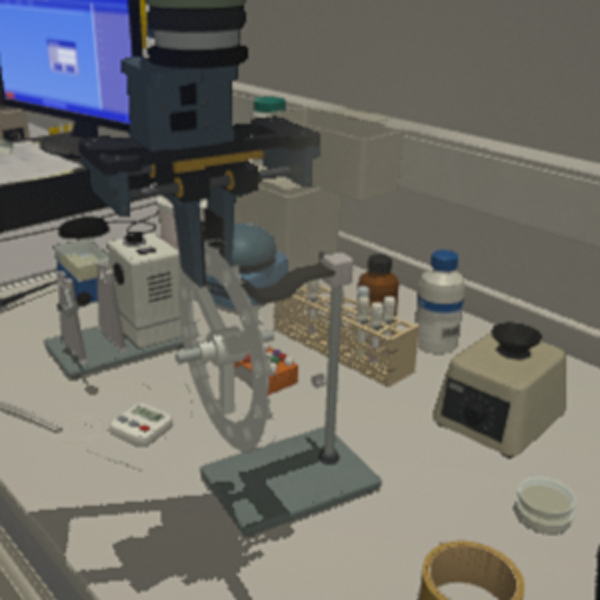

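The hook is clear in the wrist view: its tip end is at column 389, rows 132–171, and its arm runs right to the boss at (545,150). I'll zoom in and compute.

```bash
python3 - <<'E'
from h import *
im=cv2.imread('pics/j_wrist.png'); x0,y0,k=370,115,8
c=cv2.resize(im[y0:y0+70,x0:x0+98],None,fx=k,fy=k,interpolation=cv2.INTER_CUBIC)
c=cv2.convertScaleAbs(c,alpha=2.0,beta=20)
for x in range(x0,x0+98,10): cv2.putText(c,str(x),((x-x0)*k,12),0,.4,(0,0,255))
for y in range(y0+5,y0+70,10): cv2.putText(c,str(y),(0,(y-y0)*k),0,.4,(0,0,255))
cv2.imwrite('pics/j_hook.png',c)
E
```

```text
(no output)
```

View pics/j_hook.png

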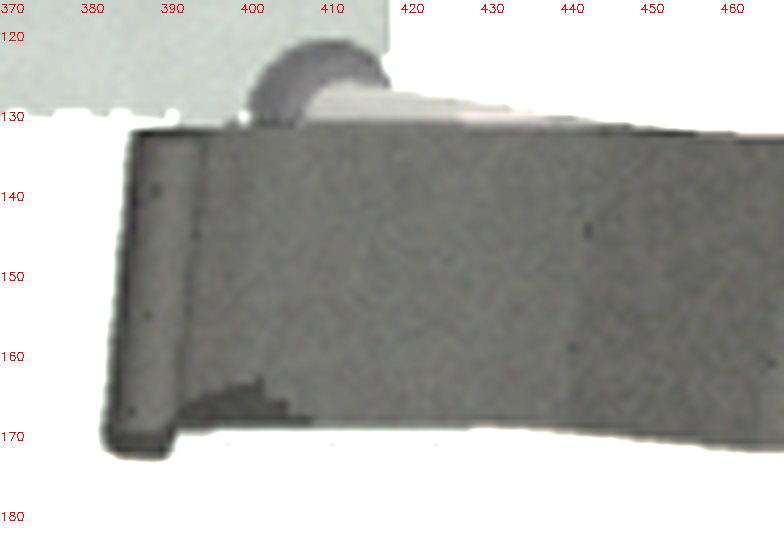

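```bash
python3 - <<'E'
from h import *
import pickle; p=pickle.load(open('j.pkl','rb'))
a=ontopl('wrist',(391,132),265.5,p); b=ontopl('wrist',(387.3,170),265.5,p)
print(a,b,np.linalg.norm(a-b)); d=a-b; print('yaw',-np.degrees(np.arctan2(d[0],d[1])))
m=(a+b)/2
for L in [(460,132.4,460,171)]: 
    q=ontopl('wrist',L[:2],262,p);r=ontopl('wrist',L[2:],262,p); mm=(q+r)/2; print(mm,np.linalg.norm(q-r)); v=mm-m; print('axis yaw',np.degrees(np.arctan2(v[1],v[0])))
# seat
for yaw in (-12.25,-11,-13):
    y=np.radians(yaw); print(yaw, m[:2]+23*np.array([np.cos(y),np.sin(y)]))
E
```

```text
[ 477.44684878 -180.05202482  265.5       ] [ 472.22368864 -203.80153026  265.5       ] 24.317080624575556
yaw -12.403435084956547
[ 521.22226089 -202.90006548  262.        ] 25.45498825556971
axis yaw -13.309203223837127
-12.25 [ 497.31158416 -196.806864  ]
-11 [ 497.41269393 -196.31538443]
-13 [ 497.2457802  -197.10065179]
```

```bash
python3 - <<'E'
from h import *
import pickle; p=pickle.load(open('j.pkl','rb'))
e=env.state()['ee_pos']; yaw=-12.2; a=np.linspace(0,2*np.pi,361)
for phi in (-10,-5,0,5,10):
    f=np.radians(phi); y=-40*np.cos(f)+65.3*np.sin(f); z=-40*np.sin(f)-65.3*np.cos(f)
    P=w(e[0],e[1],yaw,[(-44,y,e[2]+z),(44,y,e[2]+z)])
    q=proj('wrist',w(e[0],e[1],yaw,np.c_[0*a,y+90*np.sin(a),e[2]+z+90*np.cos(a)]),p)
    # down spoke end near hub/outer
    sp=[(0,y+r*np.sin(f),e[2]+z-r*np.cos(f)) for r in (15,62,90)]
    print(phi,round(y,1),round(z,1),np.round(proj('scene',P),1).tolist(),'minrow',round(q[:,1].min(),1),'spoke',np.round(proj('scene',w(e[0],e[1],yaw,sp)),1).tolist())
im=env.grab_frame('scene'); cv2.imwrite('pics/k_scene.png',cv2.resize(im[170:290,225:315,::-1],None,fx=5,fy=5,interpolation=cv2.INTER_CUBIC))
E
```

```text
-10 -50.7 -57.4 [[241.0, 239.3], [289.2, 227.2]] minrow 175.6 spoke [[266.6, 241.5], [269.2, 267.3], [270.6, 282.1]]
-5 -45.5 -61.6 [[239.9, 240.2], [287.7, 228.0]] minrow 167.2 spoke [[265.0, 242.0], [266.5, 266.6], [267.4, 280.6]]
0 -40.0 -65.3 [[238.7, 240.6], [286.1, 228.6]] minrow 158.6 spoke [[263.3, 242.1], [263.8, 265.3], [264.2, 278.5]]
5 -34.2 -68.5 [[237.4, 240.7], [284.6, 228.8]] minrow 149.6 spoke [[261.5, 241.8], [261.2, 263.6], [261.0, 275.8]]
10 -28.1 -71.3 [[236.2, 240.5], [282.9, 228.7]] minrow 140.4 spoke [[259.8, 241.2], [258.5, 261.3], [257.8, 272.6]]
```

View pics/k_scene.png

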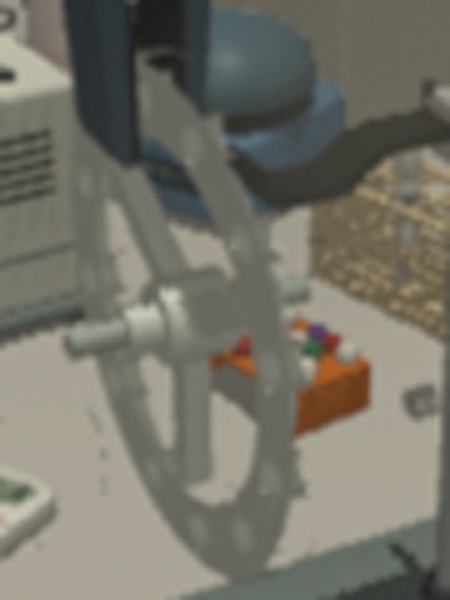

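The wheel's extreme row is 158, which matches an unrotated wheel. Hook seat ≈ (497.3,−196.5) with yaw −12.4. Now I line up in front of the hook and come down to insertion height.

Emit:
jog_arm(deltas=[[[0.006, 0, 0.003, 0.2, 0], [0.018, 0, 0.008, 0.2, 0], [0.034, 0, 0.015, 0.2, 0], [0.052, 0, 0.023, 0.2, 0], [0.069, 0, 0.03, 0.2, 0], [0.083, 0, 0.036, 0.2, 0], [0.092, 0, 0.04, 0.2, 0], [0.0965, 0, 0.0417, 0.2, 0], [0.0965, 0, 0.0417, 0.2, 0], [0.0965, 0, 0.0417, 0.2, 0], [0.0965, 0, 0.0417, 0.2, 0]]])

```text
time_s: 12.43
ee_pos: [416.5, -139.2, 283.6]
ee_rot: [180.0, 0.0, 77.5]
force: [0.5, -0.2, -2.2]
gripper_width: 13.8
```

```bash
python3 - <<'E'
from h import *
s=env.state();e=s['ee_pos'];print(e,s['ee_rot'],s['force'])
y=np.radians(-12.4);d=e[:2]-[497.3,-196.5];print('stand',d@[np.cos(y),np.sin(y)],d@[-np.sin(y),np.cos(y)],'centre z',e[2]-65.3)
im=env.grab_frame('scene'); cv2.imwrite('pics/l_scene.png',cv2.resize(im[130:290,225:345,::-1],None,fx=3.7,fy=3.7,interpolation=cv2.INTER_CUBIC))
E
```

```text
[ 416.45578537 -139.17913309  283.56951886] [1.79956314e+02 2.43639052e-02 7.75384452e+01] [ 0.52421128 -0.16099283 -2.17735901]
stand -91.26711840152635 38.62359280093802 centre z 218.26951885861257
```

View pics/l_scene.png

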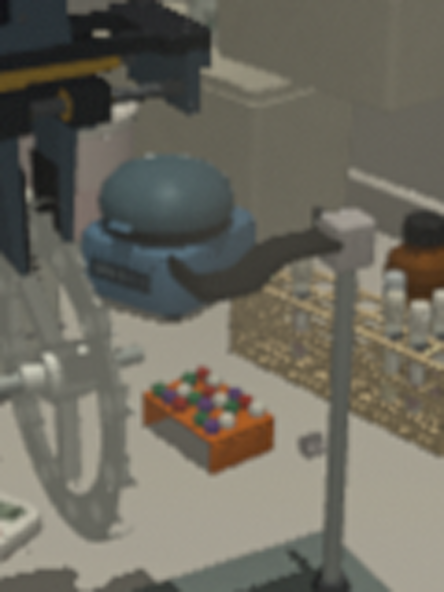

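Emit:
jog_arm(deltas=[[[0.001, 0.005, 0, 0, 0], [0.001, 0.014, 0, 0, 0], [0.001, 0.025, 0, 0, 0], [0.001, 0.036, 0, 0, 0], [0.001, 0.046, 0, 0, 0], [0.001, 0.046, 0, 0, 0]]])

```text
time_s: 12.98
ee_pos: [464.0, -148.2, 282.8]
ee_rot: [179.9, -0.0, 77.6]
force: [0.5, -0.2, -2.1]
gripper_width: 13.3
```

Emit:
jog_arm(deltas=[[[0, 0.006, 0, 0, 0], [0, 0.016, 0, 0, 0], [0, 0.027, 0, 0, 0], [0, 0.037, 0, 0, 0], [0, 0.043, 0, 0, 0], [0, 0.045, 0, 0, 0], [0, 0.045, 0, 0, 0], [0, 0.045, 0, 0, 0]]])

```text
time_s: 13.65
ee_pos: [505.2, -157.1, 283.1]
ee_rot: [-180.0, -0.0, 77.6]
force: [0.1, 0.0, -2.0]
gripper_width: 13.6
```

```bash
python3 - <<'E'
from h import *
s=env.state();e=s['ee_pos'];print(e,s['ee_rot'],s['force'])
y=np.radians(-12.4);d=e[:2]-[497.3,-196.5];print('stand',d@[np.cos(y),np.sin(y)],d@[-np.sin(y),np.cos(y)],'centre z',e[2]-65.3)
im=env.grab_frame('wrist'); cv2.imwrite('pics/m_wrist.png',im[:,:,::-1])
im=env.grab_frame('scene'); cv2.imwrite('pics/m_scene.png',cv2.resize(im[130:290,225:345,::-1],None,fx=3.7,fy=3.7,interpolation=cv2.INTER_CUBIC))
E
```

```text
[ 505.15694743 -157.1482843   283.05905636] [-1.79952712e+02 -8.79268284e-03  7.75664231e+01] [ 0.07083648  0.01952315 -2.04522727]
stand -0.7765407966269093 40.12089400954029 centre z 217.75905635900108
```

View pics/m_scene.png

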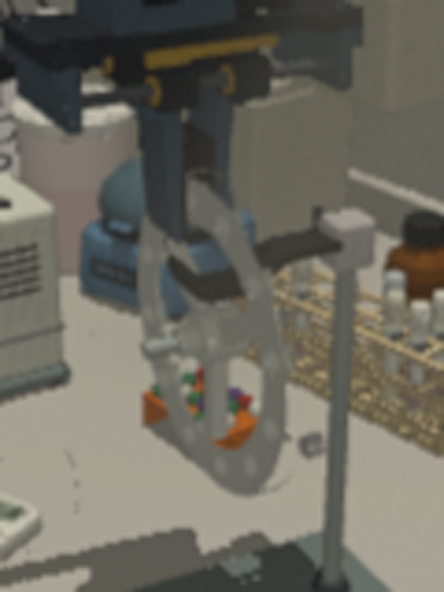

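View pics/m_wrist.png

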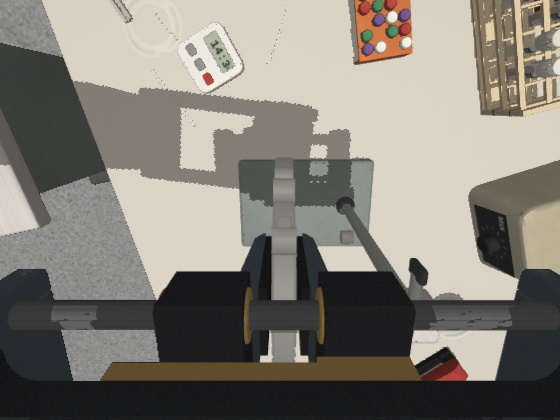

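The hook passes through the gap between the spokes (scene crop, about (210,275)). Now I lower until it touches.

Emit:
jog_arm(deltas=[[[0, 0, 0.006, 0, 0], [0, 0.001, 0.013, 0, 0], [0, 0.001, 0.019, 0, 0], [0, 0.001, 0.022, 0, 0], [0, 0.001, 0.023, 0, 0], [0, 0.001, 0.0235, 0, 0], [0, 0.001, 0.0235, 0, 0]]])

```text
time_s: 14.33
ee_pos: [506.4, -157.4, 259.7]
ee_rot: [-180.0, -0.0, 77.6]
force: [0.1, 0.1, -1.8]
gripper_width: 13.9
```

```bash
python3 - <<'E'
from h import *
s=env.state();e=s['ee_pos'];print(e,s['force'],s['torque'])
y=np.radians(-12.4);d=e[:2]-[497.3,-196.5];print('stand',d@[np.cos(y),np.sin(y)],d@[-np.sin(y),np.cos(y)],'centre z',e[2]-65.3)
im=env.grab_frame('scene'); cv2.imwrite('pics/n_scene.png',cv2.resize(im[165:245,250:320,::-1],None,fx=7,fy=7,interpolation=cv2.INTER_CUBIC))
E
```

```text
[ 506.37901812 -157.43951572  259.68002855] [ 0.07575726  0.10541934 -1.80793887] [-0.03462604  0.03423372  0.02689723]
stand 0.4795594407028996 40.09887810411366 centre z 194.38002855367
```

View pics/n_scene.png

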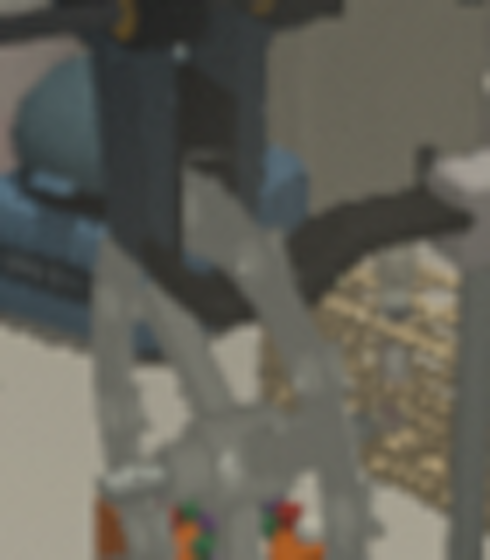

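There is no contact yet, and the rim's underside (about 256 mm) is already below the tip's height. I'll lower slowly.

Emit:
jog_arm(deltas=[[[0, 0, 0.001, 0, 0], [0, 0, 0.002, 0, 0], [0, 0, 0.003, 0, 0], [0, 0, 0.004, 0, 0], [0, 0, 0.004, 0, 0]]])

```text
time_s: 14.8
ee_pos: [506.2, -157.4, 255.5]
ee_rot: [-180.0, -0.0, 77.6]
force: [-0.1, -0.2, -2.0]
gripper_width: 13.8
```

Emit:
jog_arm(deltas=[[[0, 0, 0.0005, 0, 0], [0, 0, 0.001, 0, 0], [0, 0, 0.001, 0, 0]]])

```text
time_s: 15.05
ee_pos: [506.4, -157.4, 255.0]
ee_rot: [180.0, -0.0, 77.6]
force: [-1.3, 0.3, -0.3]
gripper_width: 13.8
```

Emit:
jog_arm(deltas=[[[0, 0, 0.0005, 0, 0], [0, 0, 0.001, 0, 0], [0, 0, 0.001, 0, 0], [0, 0, 0.001, 0, 0]]])

```text
time_s: 15.38
ee_pos: [506.5, -157.4, 254.7]
ee_rot: [179.9, 0.0, 77.6]
force: [-2.3, 1.6, 6.5]
gripper_width: 14.0
```

Contact came at the expected height, with 6.5 N. I'll relax the grip, then open slowly.

Emit:
jog_arm(deltas=[[[0, 0, -0.0005, 0, 0], [0, 0, -0.0005, 0, 0]]], grip_force=8)

```text
time_s: 15.55
ee_pos: [506.6, -157.5, 254.5]
ee_rot: [179.9, 0.0, 77.6]
force: [0.1, 0.0, 2.2]
gripper_width: 13.8
```

Emit:
jog_arm(deltas=[[[0, 0, 0, 0, 0.015], [0, 0, 0, 0, 0.017], [0, 0, 0, 0, 0.019], [0, 0, 0, 0, 0.022], [0, 0, 0, 0, 0.026], [0, 0, 0, 0, 0.03], [0, 0, 0, 0, 0.03], [0, 0, 0, 0, 0.03]]])

```text
time_s: 16.22
ee_pos: [506.3, -157.4, 254.2]
ee_rot: [-180.0, -0.0, 77.6]
force: [0.2, 0.2, -0.4]
gripper_width: 30.0
```

```bash
python3 - <<'E'
from h import *
s=env.state();e=s['ee_pos'];print(e,s['force'],s['torque'],s['gripper_width'])
im=env.grab_frame('scene'); cv2.imwrite('pics/o_scene.png',cv2.resize(im[160:280,230:330,::-1],None,fx=5,fy=5,interpolation=cv2.INTER_CUBIC))
im=env.grab_frame('wrist'); cv2.imwrite('pics/o_wrist.png',im[:,:,::-1])
E
```

```text
[ 506.33818586 -157.43061251  254.22061917] [ 0.18633535  0.21959565 -0.43526043] [-0.03199667  0.10750637  0.03844281] 29.981473067142797
```

View pics/o_scene.png

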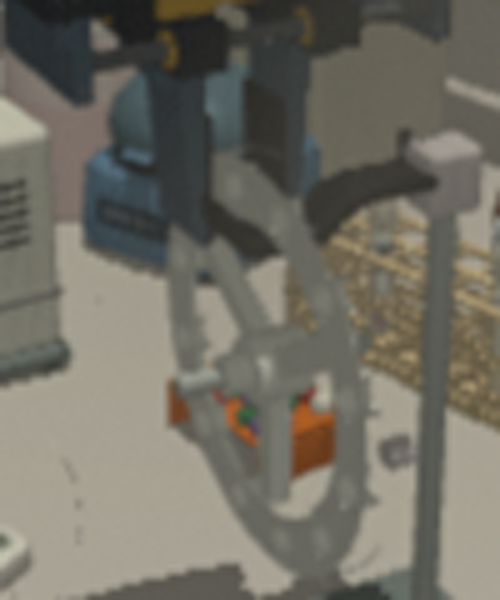

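View pics/o_wrist.png

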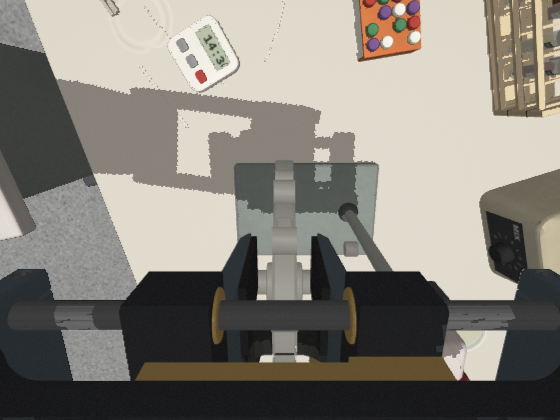

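The wheel hangs on the hook, and both fingers are clear of its faces. I'll retreat straight up and then back.

Emit:
jog_arm(deltas=[[[0, 0, 0, 0, 0.036], [0, 0, -0.01, 0, 0.036], [0, 0, -0.03, 0, 0.036], [0, 0, -0.055, 0, 0.036], [0, 0, -0.085, 0, 0.036], [0, 0, -0.115, 0, 0.036], [0, 0, -0.14, 0, 0.036], [0.02, 0, -0.15, 0, 0.036], [0.05, -0.02, -0.15, 0, 0.036], [0.085, -0.045, -0.15, 0, 0.036], [0.12, -0.07, -0.15, 0, 0.036], [0.15, -0.09, -0.15, 0, 0.036], [0.16, -0.1, -0.15, 0, 0.036], [0.16, -0.1, -0.15, 0, 0.036], [0.16, -0.1, -0.15, 0, 0.036], [0.16, -0.1, -0.15, 0, 0.036], [0.16, -0.1, -0.15, 0, 0.036], [0.16, -0.1, -0.15, 0, 0.036], [0.16, -0.1, -0.15, 0, 0.036], [0.16, -0.1, -0.15, 0, 0.036]]])

```text
time_s: 17.98
ee_pos: [443.4, 19.8, 404.0]
ee_rot: [-180.0, 0.0, 77.5]
force: [0.5, 0.3, -0.1]
gripper_width: 35.7
```

```bash
python3 - <<'E'
from h import *
im=env.grab_frame('scene'); a=im.copy(); cv2.imwrite('pics/p_scene.png',cv2.resize(im[160:280,230:330,::-1],None,fx=5,fy=5,interpolation=cv2.INTER_CUBIC)); cv2.imwrite('pics/p_full.png',im[:,:,::-1])
t=env.grab_frame('top'); cv2.imwrite('pics/p_top.png',cv2.resize(t[170:280,120:370,::-1],None,fx=3,fy=3,interpolation=cv2.INTER_CUBIC))
E
```

Emit:
jog_arm(deltas=[[[0, 0, 0, 0, 0.036], [0, 0, 0, 0, 0.036], [0, 0, 0, 0, 0.036], [0, 0, 0, 0, 0.036], [0, 0, 0, 0, 0.036], [0, 0, 0, 0, 0.036], [0, 0, 0, 0, 0.036], [0, 0, 0, 0, 0.036], [0, 0, 0, 0, 0.036], [0, 0, 0, 0, 0.036], [0, 0, 0, 0, 0.036], [0, 0, 0, 0, 0.036], [0, 0, 0, 0, 0.036], [0, 0, 0, 0, 0.036], [0, 0, 0, 0, 0.036], [0, 0, 0, 0, 0.036], [0, 0, 0, 0, 0.036], [0, 0, 0, 0, 0.036], [0, 0, 0, 0, 0.036], [0, 0, 0, 0, 0.036]]])

```text
time_s: 19.75
ee_pos: [443.1, 20.3, 404.2]
ee_rot: [180.0, -0.0, 77.6]
force: [0.6, 0.1, 0.1]
gripper_width: 35.9
```

```bash
python3 - <<'E'
from h import *
im=env.grab_frame('scene'); b=cv2.imread('pics/p_full.png')[:,:,::-1]
cv2.imwrite('pics/q_scene.png',cv2.resize(im[160:280,230:330,::-1],None,fx=5,fy=5,interpolation=cv2.INTER_CUBIC))
d=cv2.absdiff(im,np.ascontiguousarray(b)).max(2); print('diff in wheel area',d[185:275,255:300].max(),(d[185:275,255:300]>25).sum())
E
```

```text
diff in wheel area 4 0
```

View pics/q_scene.png

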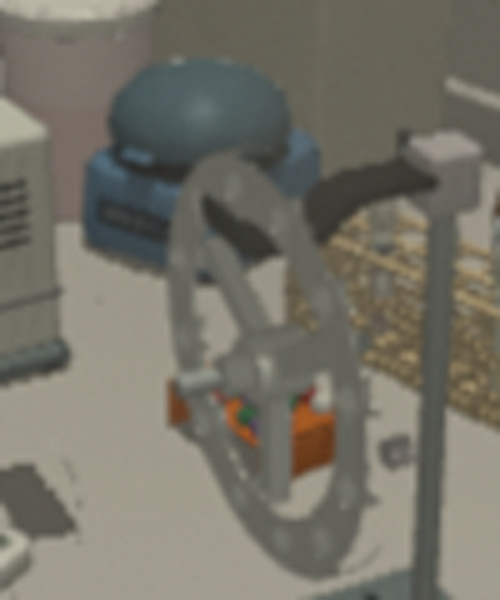

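View pics/p_top.png

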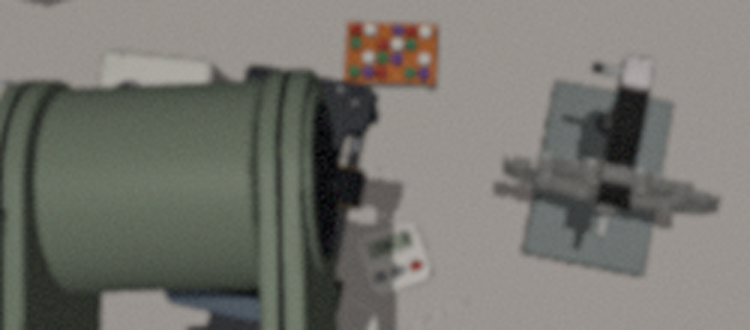

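View pics/p_full.png

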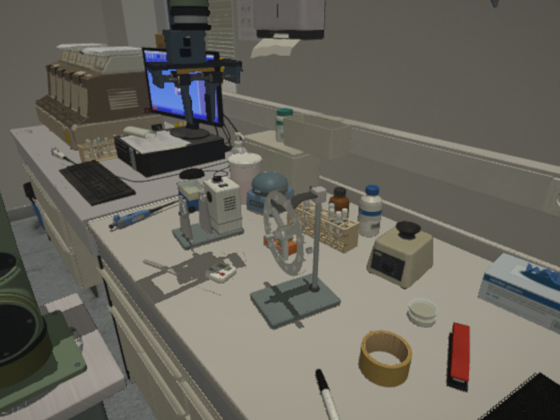

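The wheel hangs still: no pixel in its area changed over 1.8 s. The hook runs through the upper gap with the rim in its bottom, the keeper was left open, and the bystanders are where they were. I'm handing in.

```bash
python3 -c "
from workcell import env
print(env.job_done())"
```

```text
the job is handed in; nothing more can be done
None
```

The wheel is hanging by its rim on the J-hook, with the hook through the gap between the two upper spokes. I handed the job in at about 20 s of the 64 s allowed.

- **Keeper:** I pushed its knob over until it hit the stop; it held at about 23 N with no further motion. It was still open when I checked just before gripping the wheel. I did not zoom in on it again at the end.
- **Wheel:** I gripped the rim 40 mm to one side of its top and lifted it straight up out of the slots. It did not turn noticeably in the grip. The rim touched the hook at the height I had calculated. The contact force was 6.5 N, and I then opened the fingers and backed away.
- **Last checks:** Two scene pictures 1.8 s apart showed no change in the wheel area, and the arm was clear of everything. The timer, microtube rack and tape roll looked to be where they started, judged by eye.
- **Disagreement:** The first position estimates, mostly from the top camera, were several mm off the wrist camera's for the rotator and about 3 mm off for the hook. I used the wrist camera's values, and the grasp and the placing both fitted them. The network's reports for the hook were wrong (they gave the stand's base), so I measured the hook in the wrist picture.

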